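# Snap shut the junction box

## Robot

A 6-joint arm with a two-finger parallel gripper is mounted at the origin on the work surface. World frame = base frame: x ahead of the robot, y to its left, z up, the work surface at z = 0. Lengths are in mm, angles in rad, forces in N, time in s.
With the tool pointing down it reaches from about 275 to 750 mm from the base axis. Payload 10.2 kg.
Tool frame: the origin (TCP) lies between the finger pads; the fingertips stand 11 mm ahead of it and the grasp point (between the pads) lies 8 mm behind it; z points along the fingers, y is the line along which they close (so a half turn about z gives the same grasp; the last joint's range is limited). The gripper opens to 85 mm and grips with 20 to 120 N. Pads are 22 mm wide; open, the fingers measure 114 mm over their backs; the gripper's body (76 mm by 85 mm) begins 54 mm behind the grasp point. The pads swing forward as they close: fully open they stand 13 mm farther back than shut.
Start: joints at [-1.573, 0.313, 1.498, -0, 1.331, -0.223], TCP at [114.967, -512.264, 242.294] pointing down, gripper open.
Joint ranges: [-2.94, 2.94], [-0.97, 2.17], [0.19, 2.56], [-1.23, 4.37], [0.02, 3.11], [-2.88, 2.88]. Speed limits (rad/s): [2.39, 2.39, 3.01, 3.14, 3.14, 3.14].

## Interface

Orientations are given as a unit quaternion [w, x, y, z].
In Python, from rig import sense, eyes, finish_job gives the robot as it stands.
- The arm moves only by the shell command python3 -m jog 'ROWS' [FORCE]. ROWS is JSON, a list of rows, each a list of 7 numbers: the shift along the tool's x, y, z in m, then the turn, a rotation vector about the tool's x, y, z in rad, then the finger opening in m, from 0 to 0.0854. In form: [[dx, dy, dz, rx, ry, rz, gripper], ...]. A call has 1 to 5 rows; each row shifts and turns the commanded pose from where the row before left it, along the tool's axes as they then stand; what a row does not reach is not made up. A row lasts 1/10 s, in which the tool goes at most 50 mm and 8.59 degrees, less where a joint would pass 70% of its speed; a pose out of reach is approached as far as the arm can. A call is refused whole if a number of a shift passes 0.05 or a number of a turn 0.15, either way. A call with a gripper value outside its range is refused whole. The fingers move at their own pace and stop on an object; FORCE is the grip in N (left out, the last holds). Time passes only in rows, so rows that do not move let the fingers close. It gives the time, the measured TCP pose, the force, the opening and the grip force at its end, in the units of the state.
- sense(): the state, without advancing time (a new reading comes with each control period).
- eyes.capture(name): name is "side" or "top"; returns the picture (420x560x3 uint8, red, green, blue); there is no depth.
- eyes.calibration(name): a dict with "fx", "fy", "cx", "cy" (pixels), "cam_to_world" (4x4, takes a point from camera to world coordinates). Camera axes: x right, y down, z forward; pixel columns grow to the right and rows downward; lengths in mm; the calibration is good to about 2 mm. A picture is of the moment at which its call begins. calibration takes no time and is no camera call.
- finish_job(): hands the job in; it is judged then, once.
The state is a dict: "time_s": time; "joints": joint angles; "dq": joint speeds; "tau": joint torques, N m; "eef_pos": TCP position; "ee_rot": TCP orientation; "force": force on the tool from outside, world axes, zero at the start; "wrist_torque": the same for the moment, N m; "grip_width": opening from 0.0 (shut) to 1.0 (fully open); "grip_force": force on a finger pad.
Only numpy, scipy, OpenCV 4.12 (cv2) and the standard library are available. Lean on these libraries where they do the work, as an engineer would, in place of code of your own. Each camera call takes 0.05 s, during which the arm holds its last target. There are 200 camera calls.

## Task

Push the ajar lid of the network junction box fully down, and then press the four orange snap tabs around its rim until every one has clicked down flat. None may be clicked before the lid is down, and leave the pliers and the screwdriver beside it where they lie.

Things in the scene. Friction and masses are not known exactly. Their poses are not given: they have to be found in the camera images.
- junction: White network junction box, 150 mm (its x) x 190 mm (its y) x 55 mm high without the lid, fixed to the black bench by four small feet. Origin: centre of its underside, on the bench (height 0). Its -x side is the front, where the lid opens; the lid's hinge runs along its +x top edge, at (75, any, 55) mm. Lid shut, the lid's top is 63 mm above the bench.
- lid (a joint): Hinge of the grey lid (150 x 190 x 8 mm), rad: 0 = shut, positive = front edge raised; starts ajar at 0.35 to 0.75. A stiff hinge: the lid stays where it is left, and a push of about 2 to 4 N downwards on it closes it.
- lid_press (a point): The white round mark (34 mm across) on the top face of the lid, 85 mm from the hinge on the lid's centre line; a good place to push the lid down. Its z is the lid's outward normal. With the lid shut it lies at (-10, 0, 63) mm in the junction box's frame.
- tab_front_left (a joint): Hinge of the orange snap tab (34 mm long, 44 mm wide, 5 mm thick) on the lid's front edge, towards the box's +y, rad: 0 = fully raised, sticking outwards and up at 0.6 rad from the lid's face; 0.6 = clicked down, flat along the lid. Starts at 0. An over-centre spring resists with up to about 8 N at the pressing mark, most at the start of the stroke, until about 0.4, then snaps the tab on to 0.6, where it stays; let go sooner and it springs back.
- tab_front_left_press (a point): Black stripe on top of that tab, the place to press: 24 mm out from the tab's hinge, on its top face; the point's x points outwards along the tab, z is the tab's upper normal. With the lid shut and this tab clicked flat it lies at (-77, 50, 69.5) mm in the junction box's frame.
- tab_front_right (a joint): Hinge of the orange snap tab (34 mm long, 44 mm wide, 5 mm thick) on the lid's front edge, towards the box's -y, rad: 0 = fully raised, sticking outwards and up at 0.6 rad from the lid's face; 0.6 = clicked down, flat along the lid. Starts at 0. An over-centre spring resists with up to about 8 N at the pressing mark, most at the start of the stroke, until about 0.4, then snaps the tab on to 0.6, where it stays; let go sooner and it springs back.
- tab_front_right_press (a point): Black stripe on top of that tab, the place to press: 24 mm out from the tab's hinge, on its top face; the point's x points outwards along the tab, z is the tab's upper normal. With the lid shut and this tab clicked flat it lies at (-77, -50, 69.5) mm in the junction box's frame.
- tab_left (a joint): Hinge of the orange snap tab (34 mm long, 44 mm wide, 5 mm thick) on the lid's left edge (the box's +y side), rad: 0 = fully raised, sticking outwards and up at 0.6 rad from the lid's face; 0.6 = clicked down, flat along the lid. Starts at 0. An over-centre spring resists with up to about 8 N at the pressing mark, most at the start of the stroke, until about 0.4, then snaps the tab on to 0.6, where it stays; let go sooner and it springs back.
- tab_left_press (a point): Black stripe on top of that tab, the place to press: 24 mm out from the tab's hinge, on its top face; the point's x points outwards along the tab, z is the tab's upper normal. With the lid shut and this tab clicked flat it lies at (-15, 97, 69.5) mm in the junction box's frame.
- tab_right (a joint): Hinge of the orange snap tab (34 mm long, 44 mm wide, 5 mm thick) on the lid's right edge (the box's -y side), rad: 0 = fully raised, sticking outwards and up at 0.6 rad from the lid's face; 0.6 = clicked down, flat along the lid. Starts at 0. An over-centre spring resists with up to about 8 N at the pressing mark, most at the start of the stroke, until about 0.4, then snaps the tab on to 0.6, where it stays; let go sooner and it springs back.
- tab_right_press (a point): Black stripe on top of that tab, the place to press: 24 mm out from the tab's hinge, on its top face; the point's x points outwards along the tab, z is the tab's upper normal. With the lid shut and this tab clicked flat it lies at (-15, -97, 69.5) mm in the junction box's frame.
- pliers: Orange-handled crimping pliers, about 175 mm long, 85 mm wide over the handles, 16 mm high, lying flat beside the box. Bystander. Origin under the middle.
- driver: Red-handled screwdriver, 190 mm long, lying flat beside the box. Bystander. Origin under the middle.

How it is judged:
By the outcome, as a careful person would: the job done as asked, in the order asked, and still so for the second after the job is handed in, with the robot touching nothing.
It also fails if it takes over 51 s, if anything falls off the work surface, if the arm or the gripper's body presses on something with over 40 N, if the wrist force passes 120 N, or if a joint passes its speed limit or range.

## Working session

There is one attempt and no reset: what is moved stays moved. The work goes in short steps, Python scripts to look and compute and a shell command to move; the robot and the scene stay as the last step left them, time stands still between calls to the robot, and variables do not carry over. Pictures are saved under pics/ and viewed, at most 10 in all, crops included, and the job is handed in when it is done.

```bash
mkdir -p pics
python3 - <<'E'
from rig import sense, eyes
import cv2,json
for n in("top","side"):
    im=eyes.capture(n); cv2.imwrite(f"pics/{n}0.png",cv2.resize(im[:,:,::-1],(800,600),interpolation=cv2.INTER_CUBIC))
    cv2.imwrite(f"raw_{n}.png",im[:,:,::-1])
    c=eyes.calibration(n);print(n,{k:(v if not hasattr(v,'tolist') else v.tolist()) for k,v in c.items()})
print(sense())
E
```

```text
top {'fx': 387.1243667880832, 'fy': 387.1243667880832, 'cx': 280.91105525405095, 'cy': 208.52290034233235, 'cam_to_world': [[-0.011124078821416883, -0.9771964595956617, 0.2120455946820861, 429.1836496432163], [-0.99993710564871, 0.010568201241724825, -0.003754712957755227, 65.98634230825814], [0.0014281516920948724, -0.21207402593485852, -0.9772525609618659, 703.9493118995846], [0.0, 0.0, 0.0, 1.0]]}
side {'fx': 545.3558576533025, 'fy': 545.3558576533025, 'cx': 288.1623901160892, 'cy': 212.58898834999556, 'cam_to_world': [[0.9734107475569489, -0.13709614373327894, 0.18351066430615384, 376.17704298799475], [-0.22830206019100036, -0.6460407003119513, 0.7283608877836509, -742.5106010705043], [0.018699889121773006, -0.7508901789968407, -0.6601622931014205, 809.1459368084422], [0.0, 0.0, 0.0, 1.0]]}
{'time_s': 0.1, 'joints': array([-1.57341234e+00,  3.13353139e-01,  1.49836680e+00, -1.67870244e-05,
        1.33099151e+00, -2.23394260e-01]), 'dq': array([-3.15400061e-04, -2.13467553e-03, -1.42332966e-03, -2.56169008e-04,
       -6.64837044e-05, -1.35068284e-03]), 'tau': array([ 2.78784457e-03, -4.12903690e+01, -2.60143536e+01, -1.36735171e-04,
        2.97069579e-03, -3.91162166e-05]), 'eef_pos': array([ 114.95692451, -512.0342031 ,  241.81108462]), 'ee_rot': array([-5.56752436e-04,  9.93912930e-01,  1.10167034e-01,  5.49805338e-05]), 'force': array([-0.56761918,  0.31909829, -0.20781058]), 'wrist_torque': array([ 0.02354026, -0.03390545, -0.00567182]), 'grip_force': 0.0, 'grip_width': 0.9926765307816552}
```

View pics/top0.png

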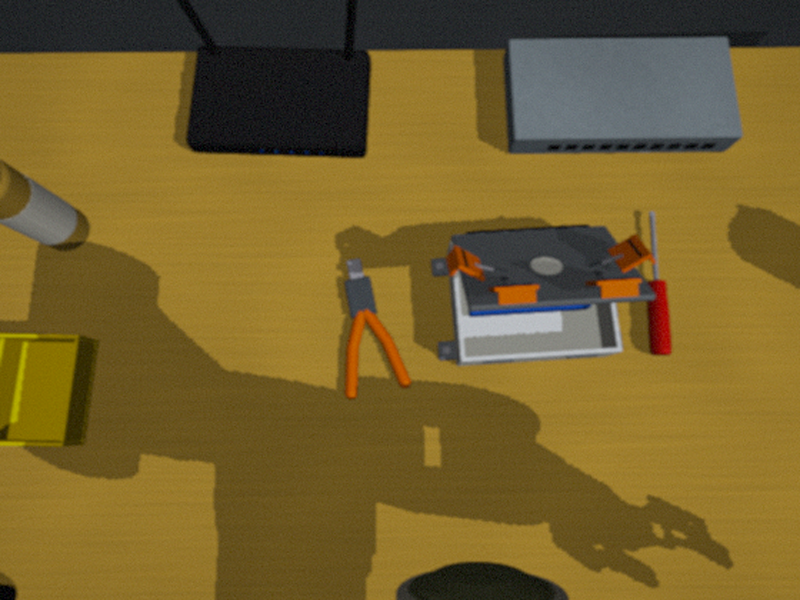

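View pics/side0.png

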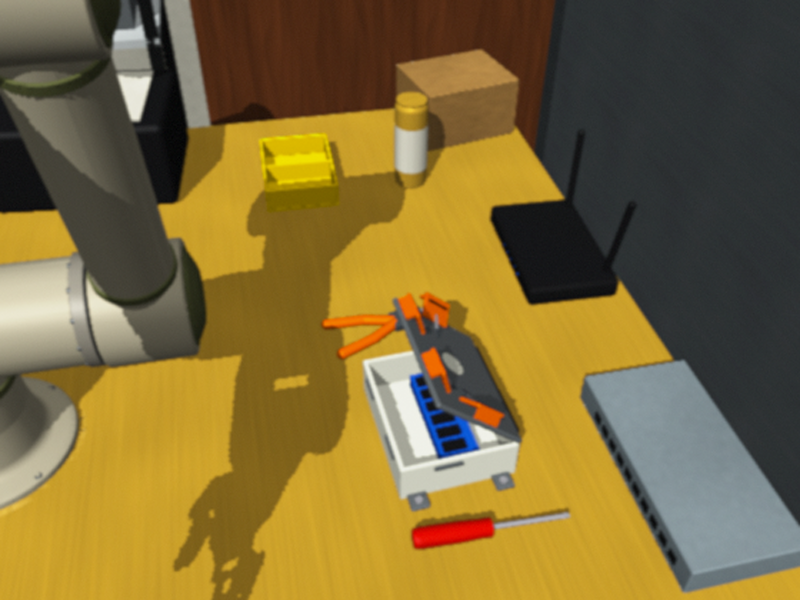

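The top view shows the box at about (540,300) with its front toward the robot, the pliers at (370,330) and the driver at (657,290). The side view shows the lid ajar, with the mark at (453,364). I'll enlarge both for accurate points.

Run:
```python
import cv2,numpy as np
a=cv2.imread("raw_top.png")[150:260,305:475]; b=cv2.imread("raw_side.png")[200:360,245:370]
cv2.imwrite("pics/top1.png",cv2.resize(a,None,fx=4.6,fy=4.6,interpolation=cv2.INTER_CUBIC))
cv2.imwrite("pics/side1.png",cv2.resize(b,None,fx=3.75,fy=3.75,interpolation=cv2.INTER_CUBIC))
```

```text
(no output)
```

View pics/top1.png

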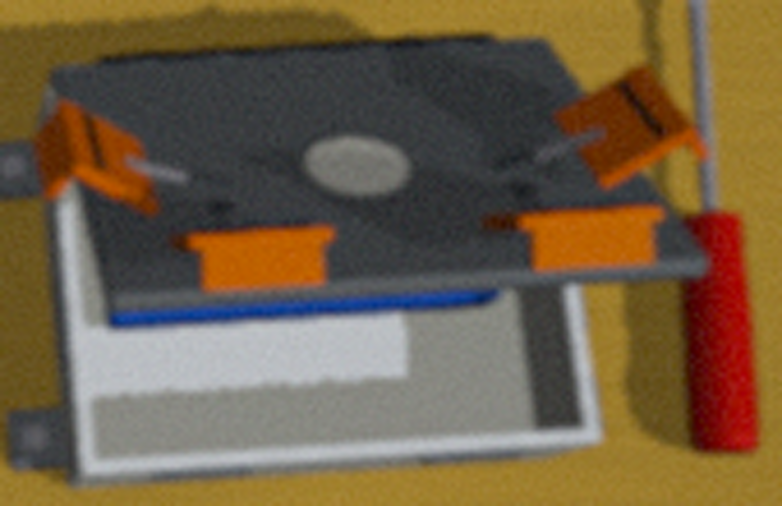

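View pics/side1.png

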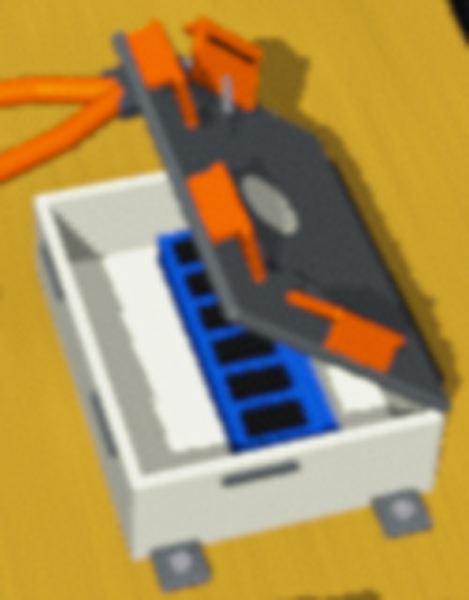

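The crops give clear points. Top: rim front corners (80,472) and (602,441), mark (358,166). Side: rim front corners (37,198) and (134,488), mark (271,204).

```bash
cat > h.py <<'E'
import numpy as np
from scipy.optimize import least_squares
from rig import eyes
C={n:eyes.calibration(n) for n in("top","side")}
def proj(n,p):
    c=C[n];q=np.linalg.inv(np.array(c["cam_to_world"]))@np.r_[p,1]
    return np.array([c["fx"]*q[0]/q[2]+c["cx"],c["fy"]*q[1]/q[2]+c["cy"]])
def w(P,b):
    c,s=np.cos(P[2]),np.sin(P[2]);return np.array([P[0]+c*b[0]-s*b[1],P[1]+s*b[0]+c*b[1],b[2]])
def lid(d,y,h,t): # d from hinge, h above hinge plane
    return np.array([75-d*np.cos(t)+h*np.sin(t),y,55+d*np.sin(t)+h*np.cos(t)])
E
python3 - <<'E'
from h import *
T=lambda u,v:(305+u/4.6,150+v/4.6); S=lambda u,v:(245+u/3.75,200+v/3.75)
O=[("top",T(80,472),(-75,95,55)),("top",T(602,441),(-75,-95,55)),("top",T(358,166),(85,0)),
("top",T(110,296),(150,95)),("top",T(709,268),(150,-95)),
("side",S(134,488),(-75,-95,55)),("side",S(37,198),(-75,95,55)),("side",S(271,204),(85,0)),("side",S(235,310),(150,-95)),("side",S(120,36),(150,95)),("side",S(137,557),(-75,-95,0))]
def r(P):
    return np.concatenate([proj(n,w(P,b if len(b)==3 else lid(*b,8,P[3])))-uv for n,uv,b in O])
s=least_squares(r,[480,-30,0,.5],loss="soft_l1");P=s.x;print(P,r(P).reshape(-1,2).round(1).tolist())
print("mark",w(P,lid(85,0,8,P[3])),"normal+",P[3])
for n,b in dict(mark=(-10,0,63),FL=(-77,50,69.5),FR=(-77,-50,69.5),L=(-15,97,69.5),R=(-15,-97,69.5)).items():print(n,w(P,b).round(1))
E
```

```text
[576.06935382 -98.4341717  113.14546527  32.12495329] [[1.2, -1.7], [0.2, -1.7], [0.4, -0.4], [0.1, 0.2], [1.1, -1.3], [-0.0, -1.2], [-0.2, -1.6], [-1.1, -0.0], [-1.0, 0.5], [-1.5, -2.6], [-1.1, -0.4]]
mark [591.74529081 -97.67910984 116.41507572] normal+ 32.12495329490283
mark [566.1 -98.9  63. ]
FL [496.8 -52.2  69.5]
FR [ 501.6 -152.1   69.5]
L [556.4  -2.3  69.5]
R [ 565.8 -196.    69.5]
```

```bash
cat >> h.py <<'E'
from scipy.spatial.transform import Rotation as Ro
def goal(tip,yaw=.048,tilt=0):
    """shift (mm, present tool axes) to put the fingertip at tip, and turn to yaw/tilt; shift is for TCP after the turn, in new axes"""
    from rig import sense
    s=sense();q=s["ee_rot"];R=Ro.from_quat([q[1],q[2],q[3],q[0]])
    G=Ro.from_euler("z",yaw)*Ro.from_euler("y",tilt)*Ro.from_euler("x",np.pi)
    tcp=np.array(tip)-11*G.as_matrix()[:,2]; d=tcp-s["eef_pos"]
    print("t",round(s["time_s"],2),"tip",(s["eef_pos"]+11*R.as_matrix()[:,2]).round(1),"F",s["force"].round(1))
    print("turn",(R.inv()*G).as_rotvec().round(3),"shift now-axes",R.inv().apply(d).round(1),"goal-axes",G.inv().apply(d).round(1))
E
R='[0.035,-0.0186,0,0,0,0,0]'
python3 -m jog '[[0.03,-0.016,0,0,0,0.04,0],[0.035,-0.0186,0,0,0,0.04,0],[0.035,-0.0186,0,0,0,0.04,0],[0.035,-0.0186,0,0,0,0.05,0],[0.035,-0.0186,0,0,0,0,0]]' 
python3 -c "
from h import *
goal((592,-98,200),tilt=.35)"
```

```text
time_s: 0.6
eef_pos: [271.8, -398.5, 242.2]
ee_rot: [-0.0, 1.0, 0.025, -0.0]
force: [-0.5, -0.5, -0.2]
grip_width: 0.145
grip_force: 0.0
t 0.6 tip [ 271.8 -398.5  231.2] F [-0.5 -0.5 -0.2]
turn [-0.    -0.35   0.001] shift now-axes [ 338.3 -284.4   31.9] goal-axes [ 328.4 -284.8  -86. ]
```

```bash
python3 -m jog '[[0.033,-0.0284,0,0,0,0,0],[0.033,-0.0284,0,0,0,0,0],[0.033,-0.0284,0,0,0,0,0],[0.033,-0.0284,0,0,0,0,0],[0.033,-0.0284,0,0,0,0,0]]' >/dev/null
python3 -m jog '[[0.033,-0.0284,0,0,0,0,0],[0.033,-0.0284,0,0,0,0,0],[0.033,-0.0284,0,0,0,0,0],[0.033,-0.0284,0,0,0,0,0],[0.033,-0.0284,0,0,0,0,0]]' 
python3 -m jog '[[0,0,0,0,-0.12,0,0],[0,0,0,0,-0.12,0,0],[0,0,0,0,-0.11,0,0]]' 
python3 -c "
from h import *
goal((592,-98,125),tilt=.35)"
```

```text
time_s: 1.6
eef_pos: [587.0, -97.8, 242.0]
ee_rot: [-0.0, 1.0, 0.025, -0.0]
force: [0.8, -1.6, -0.2]
grip_width: 0.002
grip_force: 0.0
time_s: 1.9
eef_pos: [586.1, -99.0, 242.2]
ee_rot: [0.005, 0.984, 0.025, -0.176]
force: [0.3, 0.5, 0.5]
grip_width: 0.002
grip_force: 0.0
t 1.9 tip [582.3 -99.2 231.9] F [0.3 0.5 0.5]
turn [0.001 0.005 0.003] shift now-axes [46.3 -0.7 96.8] goal-axes [45.8 -0.7 97. ]
```

```bash
python3 -m jog '[[0.023,0,0.01,0,0,0,0],[0.023,0,0.02,0,0,0,0],[0,0,0.03,0,0,0,0],[0,0,0.025,0,0,0,0],[0,0,0.006,0,0,0,0]]' 
python3 -m jog '[[0,0,0.01,0,0,0,0],[0,0,0.01,0,0,0,0],[0,0,0.01,0,0,0,0]]' 
python3 -c "
from h import *
goal((566,-98,63),tilt=.35)"
```

```text
time_s: 2.4
eef_pos: [596.4, -98.4, 138.2]
ee_rot: [0.003, 0.984, 0.025, -0.177]
force: [0.3, 0.3, -0.5]
grip_width: -0.007
grip_force: 0.0
time_s: 2.7
eef_pos: [588.0, -99.5, 113.4]
ee_rot: [0.005, 0.985, 0.025, -0.173]
force: [-0.0, -1.4, 3.5]
grip_width: 0.002
grip_force: 1.4
t 2.7 tip [584.2 -99.7 103. ] F [-0.  -1.4  3.5]
turn [ 0.002 -0.002  0.002] shift now-axes [-3.3 -2.6 43.8] goal-axes [-3.3 -2.6 43.8]
```

```bash
python3 -m jog '[[-0.001,0,0.01,0,0,0,0],[0,0,0.01,0,0,0,0],[0,0,0.01,0,0,0,0],[0,0,0.004,0,0,0,0]]' 
python3 -m jog '[[0,0,0.003,0,0,0,0],[0,0,0.003,0,0,0,0]]' 
python3 -c "
from h import *
goal((566,-98,63),tilt=.35)"
```

```text
time_s: 3.1
eef_pos: [574.7, -99.8, 80.0]
ee_rot: [0.004, 0.984, 0.025, -0.174]
force: [1.7, 0.1, 1.3]
grip_width: -0.001
grip_force: 0.8
time_s: 3.3
eef_pos: [573.4, -100.0, 75.7]
ee_rot: [0.004, 0.985, 0.025, -0.173]
force: [5.4, 1.0, 12.4]
grip_width: -0.003
grip_force: 6.8
t 3.3 tip [ 569.7 -100.2   65.3] F [ 5.4  1.  12.4]
turn [ 0.001 -0.001  0.003] shift now-axes [-2.5 -2.4  3.4] goal-axes [-2.5 -2.4  3.4]
```

```bash
python3 -m jog '[[0,0,0.002,0,0,0,0],[0,0,0.001,0,0,0,0],[0,0,0,0,0,0,0]]' 
python3 -m jog '[[0,0,-0.02,0,0,0,0],[0,0,-0.04,0,0,0,0],[0,0,-0.04,0,0.12,0,0],[0,0,0,0,0.12,0,0],[0,0,0,0,0.11,0,0]]'
python3 - <<'E'
from h import *
import cv2
goal((506,-53,110))
b=eyes.capture("side")[200:360,245:370,::-1]
cv2.imwrite("pics/side2.png",cv2.resize(b,None,fx=3.75,fy=3.75,interpolation=cv2.INTER_CUBIC))
E
```

```text
time_s: 3.6
eef_pos: [573.5, -100.1, 75.5]
ee_rot: [0.005, 0.985, 0.025, -0.172]
force: [1.9, 3.5, 17.5]
grip_width: 0.001
grip_force: 8.5
time_s: 4.1
eef_pos: [606.9, -98.4, 168.0]
ee_rot: [0.001, 1.0, 0.025, 0.004]
force: [-0.6, -0.6, -1.1]
grip_width: 0.003
grip_force: 0.0
t 4.1 tip [607.  -98.4 157. ] F [-0.6 -0.6 -1.1]
turn [ 0.001 -0.007  0.003] shift now-axes [-98.8 -50.5  46.3] goal-axes [-98.6 -50.2  47. ]
```

View pics/side2.png

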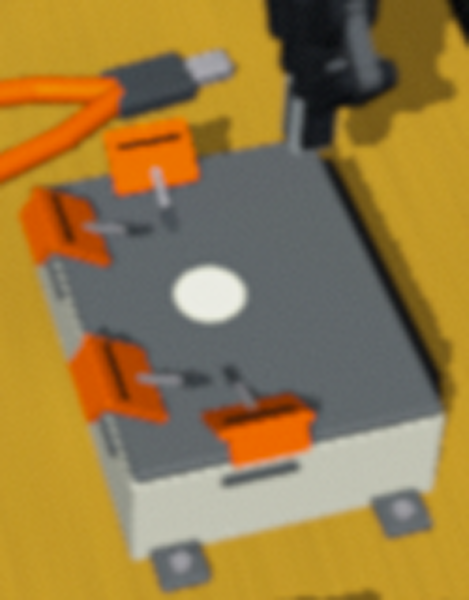

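The lid is shut with its mark at (209,294), and all four tabs are still raised. I'll check the pose against the stripes at (63,215), (116,370), (150,141) and (262,413).

Run:
```python
from h import *
S=lambda u,v:np.array((245+u/3.75,200+v/3.75))
c,s=np.cos(.6),np.sin(.6); o=24*c-2.5*s; z=67+24*s+2.5*c
B=[((-10,0,63),(209,294)),((-53-o,50,z),(63,215)),((-53-o,-50,z),(116,370)),((-15,73+o,z),(150,141)),((-15,-73-o,z),(262,413)),((-75,-95,63),(134,482))]
P=[576.07,-98.43,.0482]
f=lambda P:np.concatenate([proj("side",w(P,b))-S(*u) for b,u in B])
print(f(P).reshape(-1,2).round(1).tolist())
r=least_squares(f,P);print(r.x,f(r.x).round(1))
print("raised o,z",o,z)
for n,b in dict(FL=(-75,50,70),FR=(-75,-50,70),L=(-15,95,70),R=(-15,-95,70)).items():print(n,w(r.x,b).round(1))
```

```text
[[0.5, -1.0], [0.1, -0.2], [0.0, -0.8], [0.2, -1.0], [-0.1, -0.6], [0.0, -2.5]]
[ 5.75220949e+02 -1.00604341e+02  5.15220363e-02] [ 0.4 -0.  -0.2  0.8 -0.1  0.3 -0.1 -0.1 -0.1  0.5  0.  -1.3]
raised o,z 18.396448574344692 82.61475839875504
FL [497.7 -54.5  70. ]
FR [ 502.9 -154.4   70. ]
L [555.3  -6.5  70. ]
R [ 565.1 -196.3   70. ]
```

```bash
python3 -m jog '[[-0.036,-0.016,0.015,0,-0.007,0.003,0],[-0.036,-0.015,0.015,0,0,0,0],[-0.036,-0.014,0.02,0,0,0,0],[0,0,0.01,0,0,0,0],[0,0,0.005,0,0,0,0]]' 
python3 -c "
from h import *
goal((498,-54,69))"
```

```text
time_s: 4.65
eef_pos: [495.8, -58.7, 101.8]
ee_rot: [-0.0, 1.0, 0.024, -0.004]
force: [1.2, -0.1, 0.8]
grip_width: -0.0
grip_force: 0.0
t 4.65 tip [495.7 -58.7  90.8] F [ 1.2 -0.1  0.8]
turn [-0.     0.009 -0.   ] shift now-axes [ 2.6 -4.6 21.7] goal-axes [ 2.4 -4.6 21.8]
```

```bash
python3 -m jog '[[0.0025,-0.0045,0,0,0.009,0,0],[0,0,0.005,0,0,0,0],[0,0,0.005,0,0,0,0],[0,0,0.005,0,0,0,0],[0,0,0.004,0,0,0,0]]' 
python3 -m jog '[[0,0,0.002,0,0,0,0],[0,0,0.002,0,0,0,0]]' 
python3 -c "
from h import *
goal((498,-54,69))"
```

```text
time_s: 5.15
eef_pos: [498.6, -54.3, 83.0]
ee_rot: [0.0, 1.0, 0.024, 0.001]
force: [-0.5, 0.1, 0.1]
grip_width: -0.004
grip_force: 0.1
time_s: 5.35
eef_pos: [498.4, -54.2, 79.9]
ee_rot: [0.0, 1.0, 0.024, 0.001]
force: [-9.4, 1.4, 25.0]
grip_width: -0.004
grip_force: 12.9
t 5.35 tip [498.4 -54.2  68.9] F [-9.4  1.4 25. ]
turn [ 0.    -0.002 -0.   ] shift now-axes [-0.4 -0.2 -0.1] goal-axes [-0.4 -0.2 -0.1]
```

```bash
python3 -m jog '[[0,0,-0.025,0,0,0,0],[0,0.033,-0.015,0,0,0,0],[0,0.034,0,0,0,0,0],[0,0.033,0,0,0,0,0],[0,0,0.015,0,0,0,0]]' 
python3 -m jog '[[0,0,0.005,0,0,0,0],[0,0,0.005,0,0,0,0],[0,0,0.005,0,0,0,0],[0,0,0.005,0,0,0,0],[0,0,0.003,0,0,0,0]]' 
python3 -c "
from h import *
goal((503,-154,69))"
```

```text
time_s: 5.85
eef_pos: [504.1, -157.9, 105.6]
ee_rot: [0.002, 1.0, 0.022, 0.003]
force: [0.2, 0.6, -0.3]
grip_width: 0.002
grip_force: 0.0
time_s: 6.35
eef_pos: [502.9, -153.4, 80.7]
ee_rot: [-0.0, 1.0, 0.024, 0.001]
force: [0.9, -0.2, 0.6]
grip_width: -0.003
grip_force: 0.0
t 6.35 tip [ 502.9 -153.4   69.7] F [ 0.9 -0.2  0.6]
turn [-0.    -0.002  0.   ] shift now-axes [0.1 0.6 0.7] goal-axes [0.1 0.6 0.7]
```

```bash
python3 -m jog '[[0,0,0.002,0,0,0,0],[0,0,0.001,0,0,0,0]]'|sed -n 4p 
python3 -m jog '[[0,0,-0.025,0,0,0,0],[0,0,-0.017,0,0,0,0],[0.03,0.0225,0,0,0,0,0],[0.03,0.0225,0,0,0,0,0],[0,0,0.015,0,0,0,0]]' 
python3 -m jog '[[0,0,0.005,0,0,0,0],[0,0,0.005,0,0,0,0],[0,0,0.005,0,0,0,0],[0,0,0.005,0,0,0,0],[0,0,0.004,0,0,0,0]]' 
python3 -c "
from h import *
goal((565,-196,69))"
```

```text
force: [-10.3, 4.7, 26.9]
time_s: 7.05
eef_pos: [568.4, -198.5, 106.7]
ee_rot: [0.002, 1.0, 0.024, 0.004]
force: [0.5, -0.3, -1.2]
grip_width: -0.0
grip_force: 0.0
time_s: 7.55
eef_pos: [564.7, -195.5, 81.2]
ee_rot: [-0.0, 1.0, 0.024, 0.001]
force: [-0.4, -0.6, 0.4]
grip_width: 0.001
grip_force: 0.0
t 7.55 tip [ 564.7 -195.5   70.2] F [-0.4 -0.6  0.4]
turn [-0.001 -0.002  0.   ] shift now-axes [0.3 0.5 1.2] goal-axes [0.3 0.5 1.2]
```

```bash
python3 -m jog '[[0,0,0.002,0,0,0,0],[0,0,0.002,0,0,0,0]]'|sed -n 4p 
python3 -m jog '[[0,0,-0.025,0,0,0,0],[0,0,-0.018,0,0,0,0],[0,-0.038,0,0,0,0,0],[0,-0.038,0,0,0,0,0],[0,-0.038,0,0,0,0,0]]' >/dev/null
python3 -m jog '[[0,-0.038,0,0,0,0,0],[0,-0.038,0,0,0,0,0],[0,0,0.015,0,0,0,0],[0,0,0.005,0,0,0,0],[0,0,0.005,0,0,0,0]]' 
python3 -m jog '[[0,0,0.005,0,0,0,0],[0,0,0.005,0,0,0,0],[0,0,0.003,0,0,0,0]]' 
python3 -c "
from h import *
goal((555,-6.5,69))"
```

```text
force: [-12.6, 5.8, 33.4]
time_s: 8.75
eef_pos: [555.9, -5.9, 95.6]
ee_rot: [-0.001, 1.0, 0.024, 0.001]
force: [0.2, 1.3, 5.3]
grip_width: 0.0
grip_force: 2.2
time_s: 9.05
eef_pos: [555.8, -6.8, 81.9]
ee_rot: [-0.0, 1.0, 0.024, 0.001]
force: [0.5, -0.1, 0.2]
grip_width: 0.001
grip_force: 0.0
t 9.05 tip [555.8  -6.8  70.9] F [ 0.5 -0.1  0.2]
turn [-0.    -0.001 -0.001] shift now-axes [-0.8 -0.3  1.9] goal-axes [-0.8 -0.3  1.9]
```

```bash
python3 -m jog '[[0,0,0.002,0,0,0,0],[0,0,0.002,0,0,0,0]]'|sed -n 4p 
python3 -m jog '[[0,0,-0.025,0,0,0,0],[0,0,-0.04,0,0,0,0],[0,0,-0.04,0,0,0,0],[-0.03,0,-0.03,0,0,0,0],[-0.04,0,0,0,0,0,0]]' >/dev/null
python3 -m jog '[[-0.04,0,0,0,0,0,0],[-0.04,0,0,0,0,0,0],[-0.04,0,0,0,0,0,0],[0,0,0,0,0,0,0]]'
python3 - <<'E'
from h import *
import cv2
b=eyes.capture("side")[190:400,225:425,::-1]
cv2.imwrite("pics/side3.png",cv2.resize(b,None,fx=2.8,fy=2.8,interpolation=cv2.INTER_CUBIC))
E
```

```text
force: [-12.9, 0.6, 29.4]
time_s: 10.15
eef_pos: [362.5, -15.0, 212.7]
ee_rot: [-0.0, 1.0, 0.023, 0.0]
force: [0.5, 0.2, 0.5]
grip_width: -0.001
grip_force: 0.0
```

View pics/side3.png

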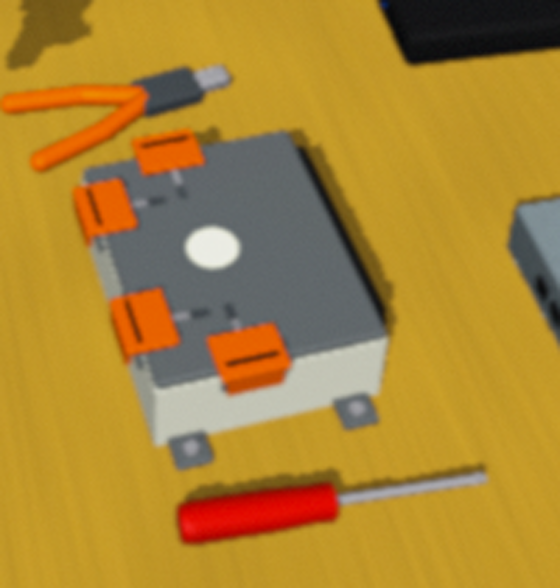

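All four tabs look flat, with stripes at about (95,206), (133,316), (163,143) and (252,357). The tools haven't moved. I'll check the stripe positions numerically before handing in.

Run:
```python
from h import *
P=[575.22,-100.6,.0515]
for b in[(-77,50,69.5),(-77,-50,69.5),(-15,97,69.5),(-15,-97,69.5)]:
    print(((proj("side",w(P,b))-[225,190])*2.8).round())
```

```text
[ 95. 206.]
[134. 321.]
[165. 141.]
[253. 359.]
```

```bash
python3 -c "
from rig import finish_job
print(finish_job())"
```

```text
the job is handed in; nothing more can be done
None
```

The lid is fully down and all four orange tabs are clicked flat, pressed only after the lid was shut; the pliers and screwdriver were left where they lay, and the job was handed in at about 10 s.

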